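Grease the capsule filler and stay on the nipple

ROBOT

A 6-joint arm with a two-finger parallel gripper is mounted at the origin on the work surface. World frame = base frame: x ahead of the robot, y to its left, z up, the work surface at z = 0. Lengths are in m, angles in degrees, forces in N, time in s.
With the tool pointing down it reaches from about 0.3 to 0.85 m from the base axis. Payload 4.2 kg.
Tool frame: the origin (TCP) lies midway between the tips of the shut fingers; the grasp point (between the pads) lies 19 mm behind it; z points along the fingers, x is the direction in which the jaws open and shut, and the axes are right-handed (so a half turn about z gives the same grasp; the last joint's range is limited). The gripper opens to 91 mm and grips with 3 to 60 N. Pads are 32 mm wide; open, the fingers measure 118 mm over their backs; the gripper's body (76 mm by 178 mm) begins 60 mm behind the grasp point.
Start: joints at [-71.333, 18.312, 89.639, -0, 72.044, -1.146], TCP at [0.195, -0.541, 0.214] pointing down, gripper open.
Joint ranges: [-177.97, 177.97], [-48.28, 115.42], [12.27, 149.76], [-77.06, 257.06], [2.81, 150.46], [-146.56, 146.56]. Speed limits (degrees/s): [147.25, 147.25, 180, 180, 180, 180].

INTERFACE

Orientations are given as [roll, pitch, yaw] about the fixed x, y, z axes, in that order (R = Rz(yaw) Ry(pitch) Rx(roll)).
In Python, from rig import robot gives the robot as it stands. Calls block until the motion is done:
- robot.movep(position, orientation): joint-space move of the TCP to a pose.
- robot.movel(position, orientation=None, max_speed=0.15, stop_force=None): straight line of the TCP; orientation=None keeps the orientation; max_speed is the mean speed in m/s. With stop_force (N) it stops when the force on the tool has changed by that much, and returns True; else False.
- robot.movej(angles): joint-space move.
- robot.grip(opening, newtons=None): finger opening in m; newtons is the grip in N (None keeps the last); returns when the fingers have stopped.
- robot.dwell(seconds).
- robot.inverse_kinematics(position, orientation): joint angles nearest the present ones, or None.
- robot.snapshot(name): name is "scene" or "top"; returns the picture (384x512x3 uint8, red, green, blue); there is no depth.
- robot.get_calibration(name): a dict with "fx", "fy", "cx", "cy" (pixels), "k1" (the pictures are not rectified: a ray, as slopes to the right and down, at radius r is drawn at 1 + k1 r^2 times it, then the intrinsics apply), "extrinsics" (4x4, takes a point from world to camera coordinates). Camera axes: x right, y up, looking along -z (the intrinsics and any distortion apply to the point x, -y, -z); pixel columns grow to the right and rows downward; lengths in m; the calibration is good to about 2 mm. A picture is of the moment at which its call begins. get_calibration takes no time and is no camera call.
A pose or a line that the arm cannot do raises robot.PlanningError and nothing moves.
- robot.hand_in(): hands the job in, once; it reports no verdict.
Readings, each from a call of its own:
- robot.read_time(): time.
- robot.read_qpos(): joint angles.
- robot.read_qd(): joint speeds.
- robot.read_joint_efforts(): joint torques, N m.
- robot.read_tcp_pos(): TCP position.
- robot.read_tool_rot(): TCP orientation.
- robot.read_contact_force(): force on the tool from outside, world axes, zero at the start.
- robot.read_moment(): the same for the moment, N m.
- robot.read_grip_width(): finger opening in m.
Only numpy, scipy, OpenCV 4.12 (cv2) and the standard library are available. Lean on these libraries where they do the work, as an engineer would, in place of code of your own. Each camera call takes 0.05 s, during which the arm holds its last target.

TASK

Take the blue push-type grease gun out of its black stand and press its coupler squarely onto the tilted brass grease nipple at the front of the capsule filler until it snaps fully home. Then keep pushing along the nipple so that the gun's spring is squeezed to well over half of its stroke, and finish like that: still gripping the gun and pressing it, without letting go or easing off. Leave the jar, the bottle and the mortar alone.

Things in the scene. Friction and masses are not known exactly. Their poses are not given: they have to be found in the camera images.
- gun: push-type grease gun, loose, about 0.27 kg, upright, mouth down in its stand at the start; round about its z axis (mouth to cap). Spring relaxed, its origin is the centre of the mouth. Blue barrel 32 mm in diameter from 50 to 126 mm above the origin (grip it there), 29 mm steel cap up to 140 mm. Below the barrel a 15 mm stem carries the steel coupler, which slides up against the spring
- mouth (a point): centre of the coupler's open mouth, z axis up along the gun. The coupler is a steel cup 28 mm outside, 32 mm high: behind an inner lip (18 mm bore, 5 mm long) lies a wider chamber with a flat ceiling 22 mm above the mouth
- grip (a point): on the barrel axis, 95 mm above the relaxed mouth, fixed to the barrel; z up along the gun. Grip here, coaxially from above
- coupler (a joint): how far the coupler is pushed towards the barrel: 0 relaxed, 0.012 m at its hard stop. Spring: 4.5 N to begin moving, 14 N at 0.012 m (0.8 N per mm)
- nipple: brass grease nipple fixed to the filler, leaning 18 degrees from vertical towards the filler's front. Origin: centre of its flat tip; z points outwards along its axis (the coupler comes on along -z). Tip 9 mm across, widening over 6 mm to a 15 mm post that ends on a 29 mm collar 30 mm below the tip. Fully home, the coupler's ceiling sits on the tip and its mouth is 22 mm below the tip
- catches (a point): point on the nipple axis 12 mm below its tip, amid three sprung steel catch balls that stand out to a radius of 11 mm. The coupler lip must be pushed over them (about 10 N, which first squeezes the gun spring by 6 to 8 mm); then it snaps past, the spring relaxes and the coupler runs on to its home
- filler: capsule filler, fixed: low machine 200 mm (x) by 220 mm (y), 68 mm high plus two bar handles up to 86 mm; origin under its centre, front to its -x, where a 50 mm wide, 44 mm high grey block carries the nipple. The nipple's tip lies at (-158, 0, 98) mm in its frame
- stand: fixed black stand: disc 72 mm in diameter and 4 mm thick, with a ring 44 mm outside and 33 mm inside reaching 18 mm above the table, in which the coupler stands on the disc; origin under its centre. The gun is lifted straight out
- jar: bystander: white jar with red lid, 70 mm in diameter, 85 mm high, loose; origin under its centre
- flask: bystander: white bottle with yellow cap, 52 mm in diameter, 110 mm high, loose; origin under its centre
- mortar: bystander: glass mortar with a white pestle leaning in it, 96 mm in diameter, 105 mm high, loose; origin under its centre
Mind the look-alikes: they are no part of the job. Several things look just like the gun: the one meant starts farthest from the robot's base. Of the things that look like the stand, the smaller one is meant.

How it is judged:
By the outcome, as a careful person would: the job done as asked, in the order asked, and still so for the second after the job is handed in, while the arm keeps its last pose, push and grip.
It also fails if it takes over 38 s, if anything falls off the work surface, if the arm or the gripper's body presses on something with over 40 N, if the wrist force passes 120 N, or if a joint passes its speed limit or range.

## Working session

There is one attempt and no reset: what is moved stays moved. The work goes in short steps, each a Python script; the robot and the scene stay as the last script left them, time stands still between calls to the robot, and variables do not carry over. Pictures are saved under pics/ and viewed, and the job is handed in when it is done.

```bash
ls; mkdir -p pics
python3 - <<'E'
from rig import robot
import cv2,numpy as np
for n in("scene","top"):
    im=robot.snapshot(n); cv2.imwrite(f"pics/{n}0.png",im[...,::-1]); c=robot.get_calibration(n); print(n,{k:np.round(v,4).tolist() for k,v in c.items()})
print(robot.read_time(),robot.read_tool_rot())
E
```

```text
pics
scene {'fx': 355.8261, 'fy': 355.8261, 'cx': 254.0112, 'cy': 189.696, 'k1': -0.0508, 'extrinsics': [[-0.289, 0.9573, 0.0049, 0.1149], [-0.7629, -0.2334, 0.6029, 0.3601], [0.5783, 0.1705, 0.7978, -1.3951], [0.0, 0.0, 0.0, 1.0]]}
top {'fx': 432.6571, 'fy': 432.6571, 'cx': 253.4338, 'cy': 199.4448, 'k1': 0.0529, 'extrinsics': [[0.0247, -0.9997, 0.0028, 0.0162], [0.9924, 0.0248, 0.1202, -0.5526], [-0.1203, -0.0002, 0.9927, -1.2804], [0.0, 0.0, 0.0, 1.0]]}
0.1 [-1.79999523e+02  9.22891964e-02 -7.01874735e+01]
```

View pics/scene0.png

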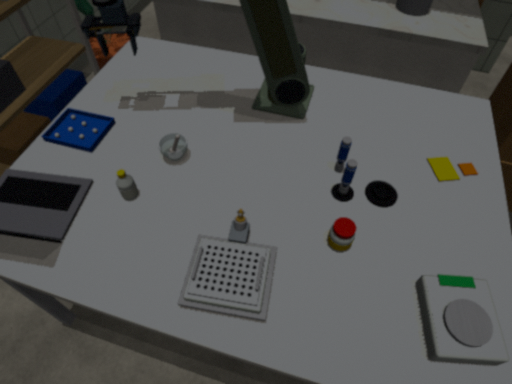

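View pics/top0.png

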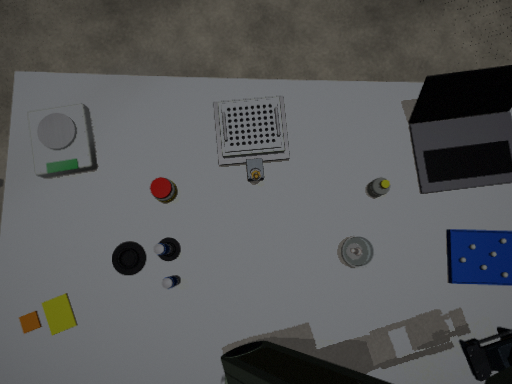

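The scene view shows two gun-like objects, at (348,172) in a stand and at (343,152) standing free. It also shows stand-like discs at (343,192) and a larger, empty one at (381,193). In the top view the guns are at (165,249) and (170,283), and the discs at (167,249) and (128,258). By the description, the target is the farther gun, in the smaller stand. I'll check that in a close crop.

Run:
```python
import cv2,numpy as np
a=cv2.imread("pics/scene0.png");b=cv2.imread("pics/top0.png")
A=cv2.resize(a[125:215,310:410],None,fx=4,fy=4,interpolation=cv2.INTER_CUBIC)
B=cv2.resize(b[225:315,100:200],None,fx=4,fy=4,interpolation=cv2.INTER_CUBIC)
cv2.imwrite("pics/crop1.png",np.hstack([A,B]))
A=cv2.resize(a[195:255,200:280],None,fx=5,fy=5,interpolation=cv2.INTER_CUBIC)
B=cv2.resize(b[145:205,215:295],None,fx=5,fy=5,interpolation=cv2.INTER_CUBIC)
cv2.imwrite("pics/crop2.png",np.hstack([A,B]))
```

```text
(no output)
```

View pics/crop1.png

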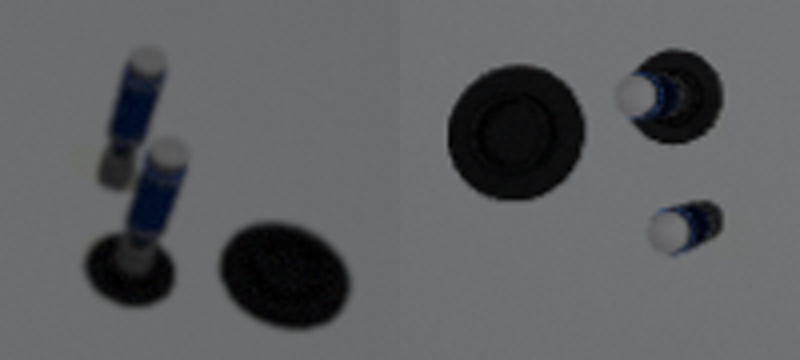

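View pics/crop2.png

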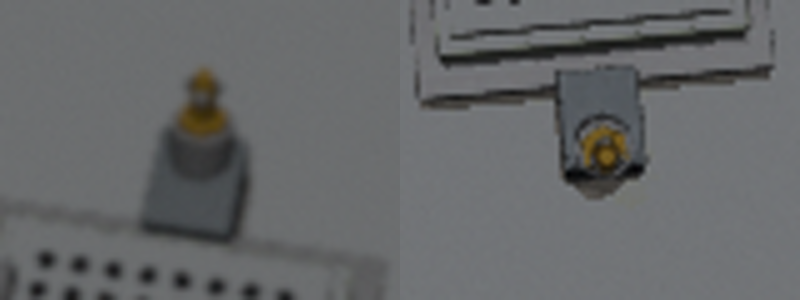

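The crop confirms the target. The left gun pair's nearer-to-camera member stands in the smaller disc, with its cap at top pixel about (159,249). The loose look-alike has its cap at about (168,283), and the empty disc at (129,258) is clearly larger. The nipple tip is at about (241,209) in scene and (256,175) in top. Now I'll measure.

```bash
cat > h.py <<'E'
import cv2,numpy as np
from rig import robot
def ray(n,uv):
    c=robot.get_calibration(n);E=np.array(c["extrinsics"])
    d=(np.array(uv,float)-[c["cx"],c["cy"]])/[c["fx"],c["fy"]]
    s=d.copy()
    for _ in range(30): s=d/(1+c["k1"]*(s@s))
    v=E[:3,:3].T@np.array([s[0],-s[1],-1]); o=-E[:3,:3].T@E[:3,3]
    return o,v/np.linalg.norm(v)
def plane(n,uv,z):
    o,v=ray(n,uv); return o+v*(z-o[2])/v[2]
def tri(a,b):
    (o,v),(p,w)=ray("scene",a),ray("top",b)
    t=np.linalg.lstsq(np.c_[v,-w],p-o,rcond=None)[0]
    x,y=o+t[0]*v,p+t[1]*w
    return (x+y)/2,np.linalg.norm(x-y)
def proj(n,X):
    c=robot.get_calibration(n);E=np.array(c["extrinsics"]);q=E[:3,:3]@X+E[:3,3]
    s=np.array([q[0],-q[1]])/-q[2]; s=s*(1+c["k1"]*s@s)
    return s*[c["fx"],c["fy"]]+[c["cx"],c["cy"]]
E
python3 - <<'E'
from h import *
np.set_printoptions(precision=4,suppress=True)
a=cv2.imread("pics/scene0.png");b=cv2.imread("pics/top0.png")
for nm,im,(x0,y0,x1,y1) in(("scene",a,(310,125,410,215)),("top",b,(100,225,200,315))):
    hs=cv2.cvtColor(im,cv2.COLOR_BGR2HSV);cr=im.max(2)
    print(nm,"table",np.median(cr[y0:y1,x0:x1]))
    m=np.zeros(cr.shape,np.uint8);m[y0:y1,x0:x1]=cr[y0:y1,x0:x1]<60
    n,l,st,ce=cv2.connectedComponentsWithStats(m)
    for i in range(1,n):
        if st[i,4]>40: print("dark",st[i],ce[i])
    m=np.zeros(cr.shape,np.uint8);m[y0:y1,x0:x1]=(cr>135)[y0:y1,x0:x1]
    n,l,st,ce=cv2.connectedComponentsWithStats(m)
    for i in range(1,n):
        if st[i,4]>15: print("cap",st[i],ce[i],plane(nm,ce[i],.144),plane(nm,ce[i],.140))
    m=np.zeros(cr.shape,np.uint8);m[y0:y1,x0:x1]=((hs[...,1]>120)&(hs[...,0]>95)&(hs[...,0]<135)&(cr>50))[y0:y1,x0:x1]
    n,l,st,ce=cv2.connectedComponentsWithStats(m)
    for i in range(1,n):
        if st[i,4]>15: print("blue",st[i],ce[i])
    hs2=((hs[...,0]>12)&(hs[...,0]<32)&(hs[...,1]>110)&(cr>60))
    X=(225,200,260,235) if nm=="scene" else (240,160,275,190)
    for y in range(X[1],X[3]):
        xs=np.where(hs2[y,X[0]:X[2]])[0]
        if len(xs):print("br",y,X[0]+xs.min(),X[0]+xs.max())
tip,e=tri((241,209),(255.5,175));print(tip,e,plane("scene",(241,209),.098),plane("top",(255.5,175),.098))
E
python3 - <<'E'
import cv2
b=cv2.imread("pics/top0.png");cv2.imwrite("pics/fill.png",cv2.resize(b[85:195,200:300],None,fx=5,fy=5,interpolation=cv2.INTER_CUBIC))
E
```

```text
scene table 110.0
dark [331 141  25  61 746] [343.37   176.1542]
dark [365 181  32  26 656] [380.6433 193.5793]
br 210 239 241
br 211 239 242
br 212 239 242
br 213 242 242
br 216 238 238
br 217 237 243
br 218 236 244
br 219 236 244
br 220 237 243
br 221 238 242
top table 116.0
dark [158 238  23  23 364] [169.794 248.956]
dark [112 241  34  34 907] [128.5292 257.8743]
dark [170 275  10  12  78] [174.9231 280.0128]
br 171 254 258
br 172 252 259
br 173 251 259
br 174 252 259
br 175 252 259
br 176 252 257
br 177 252 257
[0.6143 0.027  0.1049] 0.0027623705328989378 [0.6096 0.0268 0.098 ] [0.6159 0.0257 0.098 ]
```

View pics/fill.png

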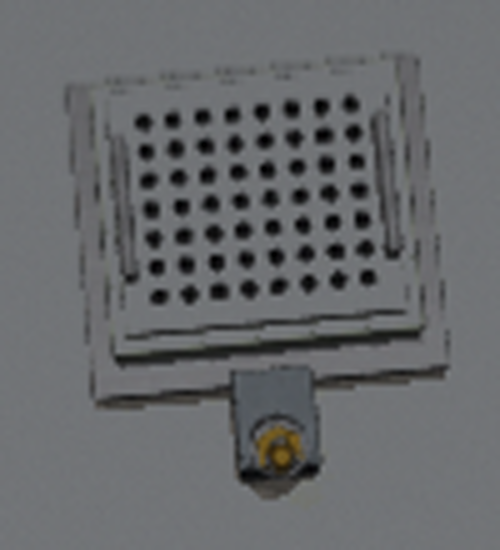

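Run:
```python
import cv2,numpy as np
a=cv2.imread("pics/scene0.png");b=cv2.imread("pics/top0.png")
f=lambda i,x,y,w,h,s:np.clip(cv2.resize(i[y:y+h,x:x+w],None,fx=s,fy=s,interpolation=cv2.INTER_NEAREST).astype(float)*1.6,0,255)
cv2.imwrite("pics/z1.png",np.vstack([np.hstack([f(a,224,202,36,26,11),f(b,238,160,36,26,11)]),np.hstack([f(a,326,138,36,26,11),f(b,150,236,36,26,11)])]))
```

```text
[ WARN:0@0.114] global loadsave.cpp:1063 imwrite_ Unsupported depth image for selected encoder is fallbacked to CV_8U.
```

View pics/z1.png

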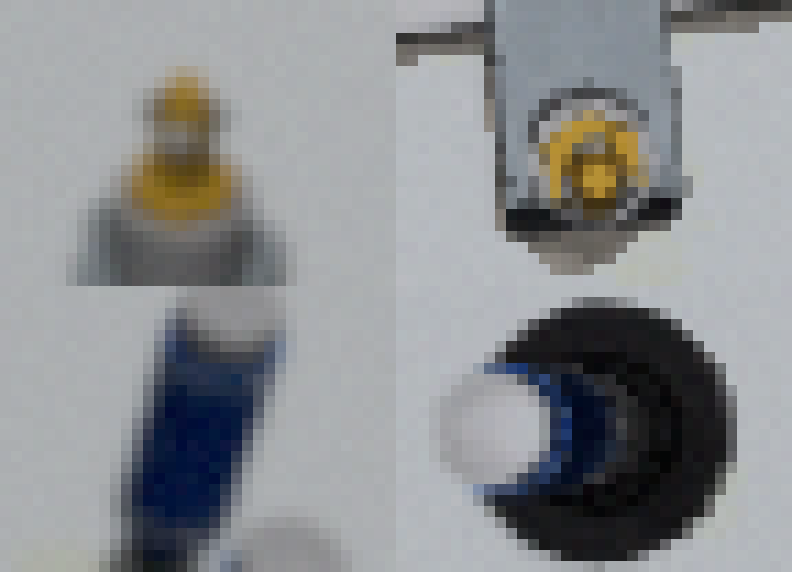

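Run:
```python
from h import *
np.set_printoptions(precision=4,suppress=True)
b=cv2.imread("pics/top0.png");a=cv2.imread("pics/scene0.png")
for nm,im,R in(("top",b,(222,98,282,150)),("scene",a,(188,238,270,302))):
    g=im.max(2); S=6;x0,y0,x1,y1=R
    z=cv2.resize(g[y0:y1,x0:x1],None,fx=S,fy=S,interpolation=cv2.INTER_CUBIC)
    bg=cv2.medianBlur(z,61)
    m=((bg.astype(int)-z)>30).astype(np.uint8)
    n,l,st,ce=cv2.connectedComponentsWithStats(m)
    ok=[i for i in range(1,n) if 60<st[i,4]<800 and .6<st[i,2]/st[i,3]<1.8]
    P=np.array([plane(nm,(ce[i]+.5)/S-.5+[x0,y0],.068)[:2] for i in ok])
    print(nm,len(P)); 
    if len(P)>20:
        r=cv2.minAreaRect(P.astype(np.float32)*1000);print(r, P.mean(0))
        D=P[:,None]-P[None]; n_=np.linalg.norm(D,axis=2)
        an=[np.degrees(np.arctan2(D[i,j,1],D[i,j,0])) for i in range(len(P)) for j in range(len(P)) if 0.07<n_[i,j] ]
        an=np.array([(x+45)%90-45 for x in an]); h,e=np.histogram(an,np.arange(-45,45.1,1)); k=h.argmax();print(e[k],np.median(an[abs(an-e[k]-.5)<2.0]))
```

```text
top 57
((776.104248046875, 35.67964553833008), (108.69314575195312, 142.73837280273438), 6.8516950607299805) [0.7745 0.0425]
6.0 6.8224041552360575
scene 58
((772.767822265625, 45.34994125366211), (109.0602798461914, 158.42694091796875), 6.783461093902588) [0.7743 0.0452]
6.0 6.827048271258203
```

Run:
```python
from h import *
np.set_printoptions(precision=4,suppress=True)
s,t=(240.4,208.9),(256.0,175.8)
print(tri(s,t),plane("scene",s,.098),plane("top",t,.098))
c=plane("top",(250.75,124.5),.068);y=np.radians(6.8);print("ctr",c,"tip",c[:2]-.158*np.array([np.cos(y),np.sin(y)]))
# collar centre, 30mm below tip along axis
n=np.array([-np.sin(np.radians(18))*np.cos(y),-np.sin(np.radians(18))*np.sin(y),np.cos(np.radians(18))])
T=np.array([.6125,.026,.098])
for k in(0,-.012,-.03): print(k,proj("scene",T+k*n),proj("top",T+k*n))
# gun
f=lambda x,y:(150+(x-396)/11-.5,236+(y-286)/11-.5)
print("cap top",plane("top",f(497,430),.144))
print("stand top",plane("top",f(605,428),.003))
S=cv2.imread("pics/scene0.png");
# scene: cap top of target
z=cv2.resize(S[155:205,325:365],None,fx=11,fy=11,interpolation=cv2.INTER_NEAREST);cv2.imwrite("pics/z2.png",np.clip(z*1.6,0,255).astype(np.uint8))
```

```text
(array([0.6126, 0.0251, 0.1021]), np.float64(0.0019606503011988224)) [0.6097 0.0251 0.098 ] [0.6136 0.0242 0.098 ]
ctr [0.7751 0.0436 0.068 ] tip [0.6183 0.0249]
0 [240.3872 209.7908] [255.3658 176.1534]
-0.012 [240.2277 213.255 ] [255.2181 175.5873]
-0.03 [239.9929 218.358 ] [255.0016 174.7575]
cap top [0.397  0.2853 0.144 ]
stand top [0.3986 0.2856 0.003 ]
```

View pics/z2.png

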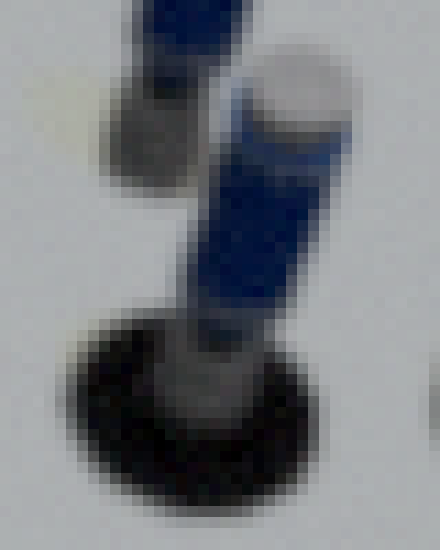

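```bash
cat >> h.py <<'E'
from scipy.spatial.transform import Rotation as Ro
np.set_printoptions(precision=4,suppress=True)
def eul(z,x):
    z=np.array(z,float);z/=np.linalg.norm(z);x=np.array(x,float);x-=z*(x@z);x/=np.linalg.norm(x)
    return Ro.from_matrix(np.c_[x,np.cross(z,x),z]).as_euler("xyz",degrees=True)
Y=np.radians(6.8);a18=np.radians(18)
fx=np.array([np.cos(Y),np.sin(Y),0]);fy=np.array([-np.sin(Y),np.cos(Y),0]);n=-np.sin(a18)*fx+np.array([0,0,np.cos(a18)])
E
python3 - <<'E'
from h import *
print("stand scene",plane("scene",(341.95,192.2),.003), "cap scene",plane("scene",(325+300/11-.5,155+88/11-.5),.144))
tip=np.array([.613,.0246,.1])
for s in(1,-1):
    for p,z,x in(([.398,.2855,.25],[0,0,-1],s*fy),([.398,.2855,.08],[0,0,-1],s*fy),(tip+n*.114,-n,s*fy),(tip+n*.04,-n,s*fy)):
        print(s,eul(z,x),robot.inverse_kinematics(p,eul(z,x)))
E
```

```text
stand scene [0.3966 0.2882 0.003 ] cap scene [0.3971 0.2877 0.144 ]
1 [-180.     0.    96.8] [ 34.3079   9.2963  96.6311   0.      74.0726 -62.4921]
1 [-180.     0.    96.8] [ 34.3079  18.286  111.5643   0.      50.1497 -62.4921]
1 [162.    0.   96.8] [ -0.4044  10.2671 104.095    2.9982  47.8099 -98.8698]
1 [162.    0.   96.8] [ -0.0743  16.1093 107.4619   3.3988  38.599  -99.1983]
-1 [180.    0.  -83.2] [ 34.3079   9.2963  96.6311   0.      74.0726 117.5079]
-1 [180.    0.  -83.2] [ 34.3079  18.286  111.5643   0.      50.1497 117.5079]
-1 [-162.     0.   -83.2] [ -0.4044  10.2671 104.095    2.9982  47.8099  81.1302]
-1 [-162.     0.   -83.2] [ -0.0743  16.1093 107.4619   3.3988  38.599   80.8017]
```

```bash
python3 - <<'E'
from h import *
e=eul([0,0,-1],fy)
robot.movep([.3973,.2867,.25],e)
r=robot.movel([.3973,.2867,.080],max_speed=.12,stop_force=8);print("down",r,robot.read_tcp_pos())
cv2.imwrite("pics/g_s.png",robot.snapshot("scene")[...,::-1]);print(robot.read_time(),robot.read_contact_force())
E
python3 -c "
import cv2,numpy as np
a=cv2.imread('pics/g_s.png');cv2.imwrite('pics/g_z.png',np.clip(cv2.resize(a[110:220,290:410],None,fx=5,fy=5)*1.5,0,255))"
```

```text
down False [0.3977 0.287  0.0806]
4.7083 [ 0.6273  0.1312 -0.5426][ WARN:0@0.048] global loadsave.cpp:1063 imwrite_ Unsupported depth image for selected encoder is fallbacked to CV_8U.
```

View pics/g_z.png

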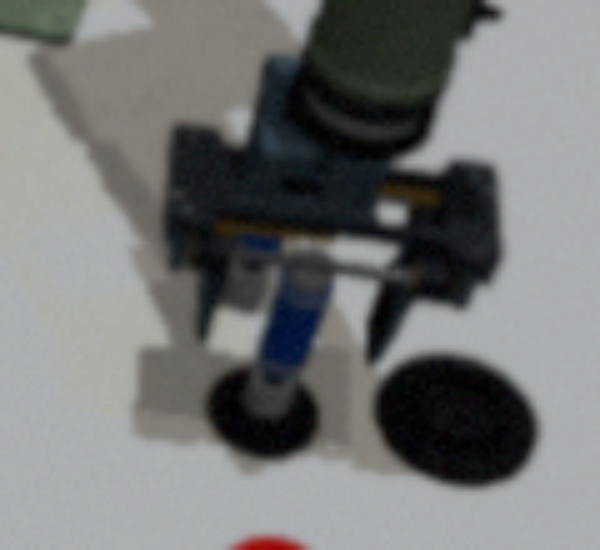

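The fingers straddle the target gun, with the barrel at about (300,305) in the crop between the fingertips at (205,320) and (375,350). The look-alike is behind them and clear. Now I'll grip and lift.

Run:
```python
from h import *
robot.grip(0.02,50);print(robot.read_grip_width(),robot.read_contact_force(),robot.read_moment())
p=robot.read_tcp_pos()
print(p); robot.movel([p[0],p[1],.20],max_speed=.12);print(robot.read_contact_force(),robot.read_grip_width())
tip=np.array([.613,.0246,.1]); e=eul(-n,fy)
robot.movep(tip+n*(.076+.03),e)
print(robot.read_tcp_pos()-(tip+n*.106),robot.read_tool_rot()-e,robot.read_contact_force(),robot.read_time())
for q in("scene","top"):cv2.imwrite(f"pics/h_{q}.png",robot.snapshot(q)[...,::-1])
a=cv2.imread('pics/h_scene.png');b=cv2.imread('pics/h_top.png')
m=cv2.resize(np.hstack([a[165:240,200:280],b[140:215,215:295]]),None,fx=5,fy=5,interpolation=cv2.INTER_CUBIC)
cv2.imwrite('pics/h_z.png',np.clip(m*1.5,0,255).astype(np.uint8))
```

```text
0.031314734513893806 [ 0.6595 -0.305  -0.0843] [ 0.1176 -0.112   0.1036]
[0.3973 0.2867 0.08  ]
[-0.42    0.6822 -2.8016] 0.03140334346124597
[-0.0004  0.0008 -0.0003] [ 0.0601 -0.0421  0.0395] [ 0.0868  0.1545 -2.6551] 8.0167
```

View pics/h_z.png

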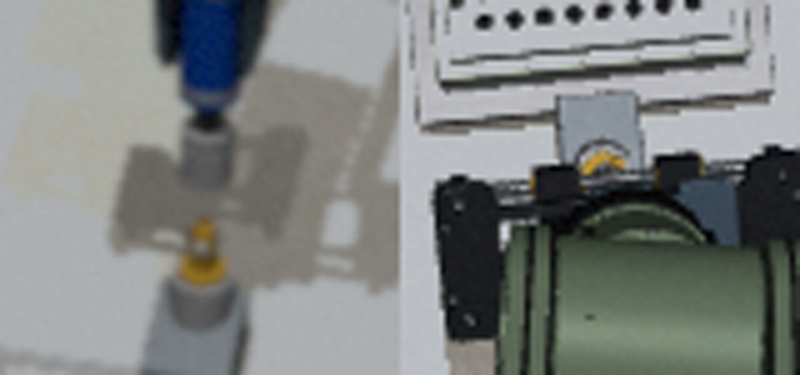

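View pics/h_scene.png

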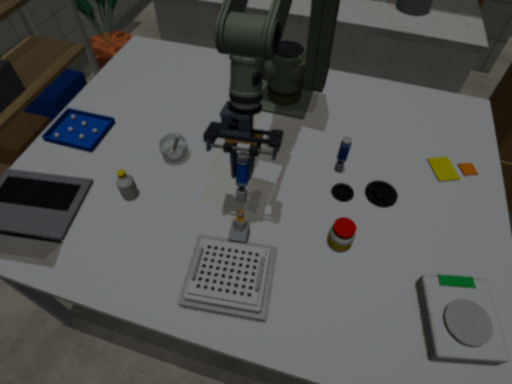

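Run:
```python
from h import *
tip=np.array([.613,.0246,.098])
p=robot.read_tcp_pos();print(p)
R=Ro.from_euler("xyz",robot.read_tool_rot(),degrees=True).as_matrix();z=-R[:,2]
M=p-z*.076
def circ(c,ax,r,N=72):
    u=np.cross(ax,[1,0,0]);u/=np.linalg.norm(u);v=np.cross(ax,u);t=np.linspace(0,2*np.pi,N,endpoint=False)
    return np.array([proj("scene",c+r*(np.cos(k)*u+np.sin(k)*v)) for k in t])
for nm,c,ax,r in(("mouth",M,z,.014),("coupTop",M+.032*z,z,.014),("barrelbot",M+.05*z,z,.016),("tip",tip,n,.0045),("collar",tip-.03*n,n,.0145)):
    q=circ(c,ax,r);print(nm,"u %.2f %.2f v %.2f %.2f c"%(q[:,0].min(),q[:,0].max(),q[:,1].min(),q[:,1].max()),proj("scene",c))
a=cv2.imread('pics/h_scene.png')
x0,y0,w,h,S=226,180,34,46,13
m=np.clip(cv2.resize(a[y0:y0+h,x0:x0+w],None,fx=S,fy=S,interpolation=cv2.INTER_NEAREST)*1.6,0,255).astype(np.uint8)
for k in range(0,h,5):cv2.putText(m,str(y0+k),(0,k*S+10),0,.35,(0,0,255))
for k in range(0,w,4):cv2.putText(m,str(x0+k),(k*S,590),0,.3,(0,0,255))
cv2.imwrite('pics/h_z2.png',m)
for y in range(188,204):print(y,a[y,230:254].max(1))
```

```text
[0.5803 0.022  0.2007]
mouth u 235.42 246.02 v 197.40 203.79 c [240.7232 200.5538]
coupTop u 235.75 246.56 v 187.58 193.86 c [241.1652 190.6844]
barrelbot u 235.17 247.66 v 181.46 188.55 c [241.4221 184.9573]
tip u 238.16 241.50 v 208.77 210.86 c [239.8354 209.8121]
collar u 234.16 244.73 v 215.02 221.82 c [239.4509 218.3792]
188 [115 116 115 116 117 114 104  84  60  32  20  15  17  24  43  70  89  96
  92  91  89  90  91  91]
189 [116 116 117 117 117 111  94  68  45  25  19  17  14  22  35  57  79  90
  90  91  90  90  89  88]
190 [115 116 116 116 115 108  91  70  52  38  26  20  20  29  42  54  67  81
  88  92  90  90  89  83]
191 [116 115 116 116 114 106  89  77  74  64  51  45  47  51  55  56  60  75
  86  89  88  88  84  78]
192 [116 115 117 116 114 105  83  70  74  75  73  74  72  70  67  59  56  69
  78  79  80  79  78  74]
193 [111 111 113 117 113 101  78  61  63  69  69  71  68  66  62  56  57  68
  74  74  76  75  75  74]
194 [ 89  93 100 109 110  99  77  62  60  60  61  63  60  58  53  50  58  69
  74  75  74  73  73  72]
195 [ 74  76  83  90 100  97  76  62  61  61  60  61  60  57  53  52  61  74
  82  84  78  74  73  73]
196 [71 70 74 78 91 92 73 59 58 60 62 61 63 60 54 51 62 77 85 85 78 75 73 72]
197 [69 70 72 73 79 79 67 59 55 59 61 60 60 58 53 49 63 80 86 84 78 74 73 69]
198 [69 71 71 72 71 69 60 54 59 59 59 59 59 55 52 50 63 81 86 84 77 73 71 70]
199 [69 70 71 72 70 64 57 55 56 58 60 59 58 56 53 49 64 81 88 82 77 71 71 72]
200 [69 70 70 71 71 67 60 56 58 60 60 60 59 54 52 53 67 82 86 80 74 71 72 73]
201 [72 69 70 71 72 69 63 60 60 61 59 61 59 56 55 60 73 80 80 77 72 72 72 74]
202 [73 72 70 71 73 72 68 65 63 63 63 60 60 58 60 65 73 75 75 73 73 72 72 72]
203 [72 72 71 72 72 73 70 69 69 67 65 66 66 66 69 70 72 73 73 73 73 72 72 73]
```

View pics/h_z2.png

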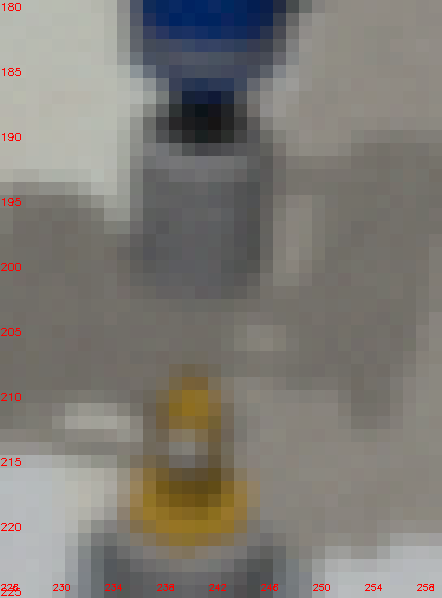

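Run:
```python
from h import *
for f in('scene0','h_scene'):
    a=cv2.imread(f'pics/{f}.png').astype(float)
    s=(a[...,2]-a[...,0])[204:225,228:254]; s=np.clip(s-np.median(s),0,None)
    print(f)
    for y in range(3,20):
        r=s[y]; print(204+y,"%.0f"%r.sum(),"%.2f"%((r*np.arange(228,254))[r>8].sum()/max(r[r>8].sum(),1)), end=' | ')
    print()
T=np.array([.613,.0246,.098]);J=np.c_[[ (proj("scene",T+d)-proj("scene",T))/.001 for d in np.eye(3)*.001]].T
print(J/1000,"px/mm"); print(np.linalg.solve(J[:,:2],[.5,-.05])*1000)
print([proj("scene",T-k*n) for k in(0,.006,.03)])
```

```text
scene0
207 11 0.00 | 208 62 240.41 | 209 147 240.26 | 210 223 240.33 | 211 260 240.30 | 212 236 240.37 | 213 147 240.54 | 214 91 240.42 | 215 114 239.83 | 216 257 239.66 | 217 442 240.07 | 218 558 240.06 | 219 609 240.03 | 220 552 240.06 | 221 333 240.05 | 222 125 239.86 | 223 53 240.00 | 
h_scene
207 17 0.00 | 208 51 240.03 | 209 128 240.39 | 210 226 240.29 | 211 259 240.25 | 212 216 240.30 | 213 128 240.37 | 214 66 242.00 | 215 100 239.17 | 216 258 239.82 | 217 419 240.16 | 218 502 240.10 | 219 539 240.02 | 220 484 240.12 | 221 266 240.06 | 222 49 239.85 | 223 0 0.00 | 
[[-0.1158  0.3529 -0.01  ]
 [ 0.2954  0.0903 -0.2072]] px/mm
[-0.5473  1.2371]
[array([239.8354, 209.8121]), array([239.7573, 211.5504]), array([239.4509, 218.3792])]
```

Run:
```python
from h import *
P=np.array([robot.read_tcp_pos() for _ in range(15)]);print(P.mean(0),P.std(0));print(np.array([.613,.0246,.1])+n*.106,n)
F=np.array([robot.read_contact_force() for _ in range(8)]);print(F.mean(0),F.std(0),robot.read_time())
```

```text
[0.5803 0.022  0.2007] [0. 0. 0.]
[0.5805 0.0207 0.2008] [-0.3068 -0.0366  0.9511]
[ 0.2566 -0.6447 -2.6492] [0. 0. 0.] 8.1167
```

Run:
```python
from h import *
P=[];F=[];R=[]
for _ in range(12):
    robot.dwell(.02);P.append(robot.read_tcp_pos());F.append(robot.read_contact_force());R.append(robot.read_tool_rot())
P=np.array(P);print(P.mean(0),P.std(0));F=np.array(F);print(F.mean(0),F.std(0),robot.read_time());print(np.mean(R,0),np.std(R,0),eul(-n,fy))
```

```text
[0.5803 0.0218 0.2008] [0.     0.0001 0.    ]
[ 0.1073 -0.0233 -2.5588] [0.4012 0.4035 0.7243] 8.3167
[162.0117  -0.012   96.8943] [0.0067 0.0051 0.0092] [162.    0.   96.8]
```

Run:
```python
from h import *
tip=np.array([.613,.0259,.098]);e=eul(-n,fy)
g=tip+n*(.076+.012)
robot.movel(g,e,max_speed=.06);robot.dwell(.25)
P=[];R=[];F=[]
for _ in range(6):
    robot.dwell(.02);P.append(robot.read_tcp_pos());R.append(robot.read_tool_rot());F.append(robot.read_contact_force())
print(np.mean(P,0)-g,np.std(P,0),np.mean(R,0)-e,np.mean(F,0),robot.read_time())
print(robot.read_qpos()-np.array(robot.inverse_kinematics(g,e)))
a=robot.snapshot("scene")[...,::-1];cv2.imwrite("pics/i_s.png",a)
x0,y0,w,h,S=226,180,34,46,13
m=np.clip(cv2.resize(a[y0:y0+h,x0:x0+w],None,fx=S,fy=S,interpolation=cv2.INTER_NEAREST)*1.6,0,255).astype(np.uint8)
for k in range(0,h,5):cv2.putText(m,str(y0+k),(0,k*S+10),0,.35,(0,0,255))
cv2.imwrite('pics/i_z.png',m)
```

```text
[ 0.0001 -0.0001  0.0003] [0. 0. 0.] [-0.0334  0.0043 -0.0056] [-0.1188  0.0073 -3.0227] 9.15
[-0.0064 -0.0196 -0.0141 -0.0009  0.0002 -0.0027]
```

View pics/i_z.png

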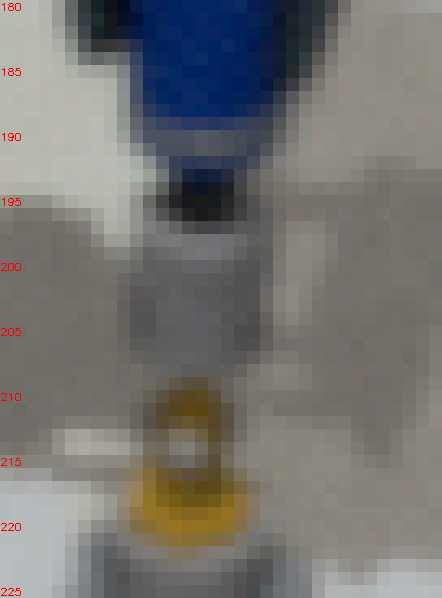

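Run:
```python
from h import *
a=cv2.imread("pics/i_s.png").max(2).astype(int)
for y in range(199,211):print(y,a[y,230:252])
tip=np.array([.613,.0259,.098])
for k in(.012,.02,.028,.044):
    c=tip+n*k; print(k,proj("scene",c),proj("scene",c+.014*fy)[0],proj("scene",c-.014*fy)[0])
print(proj("scene",tip),proj("scene",tip-.03*n))
```

```text
199 [70 70 71 75 82 83 73 63 65 71 73 75 74 69 62 55 59 76 87 87 86 78]
200 [69 70 71 73 74 72 67 60 61 63 64 65 63 59 54 52 59 77 87 87 82 75]
201 [71 71 70 71 72 67 61 61 59 60 59 59 57 55 52 51 64 78 86 84 80 73]
202 [71 71 71 73 71 65 56 57 58 61 59 55 56 54 52 52 67 83 87 83 75 74]
203 [72 71 71 73 71 63 54 54 59 60 60 59 57 56 52 52 68 83 87 82 74 74]
204 [72 72 69 71 70 64 53 53 59 61 61 60 59 54 54 49 63 77 84 79 74 72]
205 [71 70 70 71 70 64 54 53 59 59 60 60 58 54 49 48 60 73 77 73 72 72]
206 [70 69 70 72 69 66 58 58 59 59 59 61 58 54 50 51 62 71 72 72 72 71]
207 [70 69 70 71 71 68 63 60 60 62 62 61 58 56 55 61 71 76 77 73 72 71]
208 [70 72 71 71 71 69 70 66 65 61 58 59 59 60 64 73 80 84 82 78 73 71]
209 [73 71 72 72 71 69 70 68 64 60 57 56 62 64 70 76 79 82 81 77 74 72]
210 [74 72 73 71 72 72 69 63 57 54 55 56 57 64 70 75 75 75 75 73 73 70]
0.012 [240.4555 206.4145] 245.59996780913713 235.32713948391378
0.02 [240.5645 204.0424] 245.7343021713196 235.41091652019392
0.028 [240.6746 201.6469] 245.8699969915519 235.49560087108054
0.044 [240.8983 196.7846] 246.14554364874854 235.66774565922387
[240.2942 209.9294] [239.9014 218.4965]
```

```bash
cat >> h.py <<'E'
def step(tip,k,F0,v=.03):
    e=eul(-n,fy);g=tip+n*(.076+k)
    r=robot.movel(g,e,max_speed=v,stop_force=30);F=[];P=[];M=[]
    for _ in range(5): robot.dwell(.02);F.append(robot.read_contact_force());P.append(robot.read_tcp_pos());M.append(robot.read_moment())
    F=np.mean(F,0)-F0;d=np.mean(P,0)-tip
    print("k%.1f act%.2f"%(k*1e3,(d@n-.076)*1e3),"lat fx%.2f fy%.2f mm"%(d@fx*1e3-(n@fx)*(d@n)*1e3,d@fy*1e3),"F n%.1f perp%.1f fy%.1f"%(F@n,F@np.cross(fy,n),F@fy),np.mean(M,0),r,round(robot.read_time(),2))
    return r
E
python3 - <<'E'
from h import *
tip=np.array([.6135,.0259,.098]);F0=np.array([0,0,-2.8])
for k in(.004,-.003,-.008,-.011):
    if step(tip,k,F0):break
cv2.imwrite("pics/j_s.png",robot.snapshot("scene")[...,::-1])
E
```

```text
k4.0 act3.82 lat fx-0.05 fy0.01 mm F n0.4 perp-0.2 fy-0.4 [0.0854 0.2116 0.0103] False 9.71
k-3.0 act-3.15 lat fx-0.07 fy0.01 mm F n-0.1 perp-0.1 fy-0.7 [ 0.0589  0.2253 -0.0035] False 10.18
k-8.0 act-8.11 lat fx-0.07 fy0.01 mm F n-0.2 perp0.1 fy0.1 [0.0924 0.1771 0.0197] False 10.57
k-11.0 act-10.48 lat fx0.25 fy0.01 mm F n5.9 perp-0.6 fy0.6 [0.1019 0.441  0.0088] False 10.91
```

Run:
```python
from h import *
tip=np.array([.6135,.0259,.098]);F0=np.array([0,0,-2.8])
for k in(-.013,-.015,-.017,-.018,-.019,-.020):
    if step(tip,k,F0):break
```

```text
k-13.0 act-12.78 lat fx0.24 fy0.01 mm F n7.5 perp-0.8 fy0.5 [0.1572 0.4159 0.0171] False 11.29
k-15.0 act-14.73 lat fx0.25 fy0.00 mm F n9.7 perp-0.7 fy0.6 [0.1722 0.4825 0.0457] False 11.62
k-17.0 act-16.53 lat fx0.29 fy0.01 mm F n11.1 perp-1.4 fy0.8 [0.1745 0.5535 0.0274] False 11.96
k-18.0 act-17.40 lat fx0.30 fy0.01 mm F n11.2 perp-1.3 fy0.6 [0.162  0.601  0.0323] False 12.29
k-19.0 act-18.31 lat fx0.33 fy0.00 mm F n12.1 perp-1.4 fy1.0 [0.1761 0.6391 0.0427] False 12.62
k-20.0 act-19.21 lat fx0.43 fy-0.04 mm F n12.5 perp-1.5 fy0.2 [0.1063 0.6195 0.0366] False 12.96
```

Run:
```python
from h import *
F0=np.array([0,0,-2.8])
tip=np.array([.6127,.0259,.098])
for d,k in((.0005,-.020),(.0010,-.0205),(.001,-.0215)):
    step(np.array([.6135,.0259,.098])-d*np.cross(fy,n),k,F0)
a=robot.snapshot("scene")[...,::-1];cv2.imwrite("pics/k_s.png",a)
b=robot.snapshot("top")[...,::-1];cv2.imwrite("pics/k_t.png",b)
x0,y0,w,h,S=226,180,34,46,13
m=np.clip(cv2.resize(a[y0:y0+h,x0:x0+w],None,fx=S,fy=S,interpolation=cv2.INTER_NEAREST)*1.6,0,255).astype(np.uint8)
for k in range(0,h,5):cv2.putText(m,str(y0+k),(0,k*S+10),0,.35,(0,0,255))
cv2.imwrite('pics/k_z.png',m)
```

```text
k-20.0 act-19.09 lat fx0.79 fy-0.05 mm F n12.7 perp-1.2 fy0.4 [0.1561 0.4828 0.0587] False 13.29
k-20.5 act-19.46 lat fx1.16 fy-0.07 mm F n12.3 perp-0.7 fy0.8 [0.1853 0.4209 0.0542] False 13.62
k-21.5 act-22.05 lat fx-0.07 fy-0.03 mm F n3.1 perp0.1 fy0.1 [0.0948 0.0778 0.0147] False 13.96
```

View pics/k_z.png

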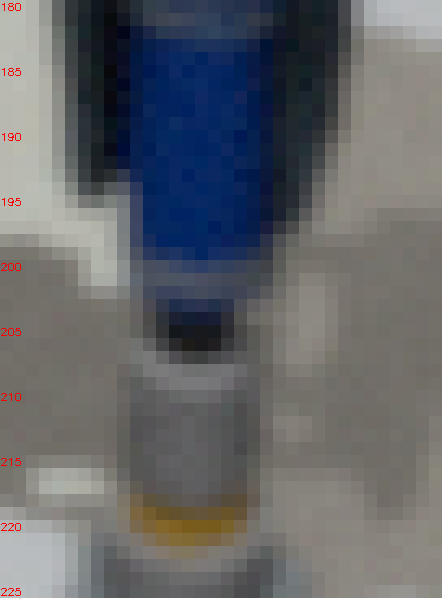

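The coupler has snapped over the catches: the axial force fell from 12.3 N to 3 N, and the picture shows the mouth at the brass collar, around row 217. Now I'll squeeze the spring.

Run:
```python
from h import *
F0=np.array([0,0,-2.8]);tip=np.array([.6135,.0259,.098])-.001*np.cross(fy,n)
for k in(-.024,-.026,-.028,-.030,-.0315,-.0325):
    if step(tip,k,F0):break
print(robot.read_grip_width())
a=robot.snapshot("scene")[...,::-1];cv2.imwrite("pics/l_s.png",a)
x0,y0,w,h,S=226,180,34,46,13
m=np.clip(cv2.resize(a[y0:y0+h,x0:x0+w],None,fx=S,fy=S,interpolation=cv2.INTER_NEAREST)*1.6,0,255).astype(np.uint8)
for k in range(0,h,5):cv2.putText(m,str(y0+k),(0,k*S+10),0,.35,(0,0,255))
cv2.imwrite('pics/l_z.png',m)
```

```text
k-24.0 act-23.83 lat fx0.02 fy-0.03 mm F n6.6 perp-0.4 fy0.0 [ 0.0999  0.3464 -0.0056] False 14.39
k-26.0 act-25.85 lat fx0.02 fy-0.02 mm F n7.9 perp-0.9 fy0.4 [0.0603 0.4147 0.0279] False 14.72
k-28.0 act-27.75 lat fx0.05 fy-0.00 mm F n9.3 perp-1.3 fy-0.2 [0.0385 0.5023 0.0078] False 15.06
k-30.0 act-29.57 lat fx0.06 fy-0.01 mm F n10.8 perp-1.6 fy-0.1 [0.0515 0.5473 0.0053] False 15.39
k-31.5 act-30.91 lat fx0.06 fy0.00 mm F n12.1 perp-2.0 fy0.3 [0.0581 0.6237 0.0386] False 15.72
k-32.5 act-31.80 lat fx0.07 fy0.00 mm F n12.8 perp-2.1 fy0.3 [ 0.0641  0.6539 -0.0034] False 16.06
0.03143412202550266
```

View pics/l_z.png

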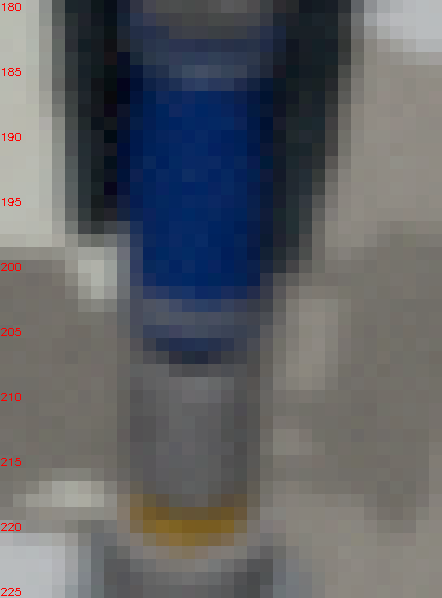

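Run:
```python
from h import *
robot.dwell(.4);F=[]
for _ in range(8): robot.dwell(.02);F.append(robot.read_contact_force())
print((np.mean(F,0)-[0,0,-2.8])@n,robot.read_tcp_pos(),robot.read_grip_width(),robot.read_time())
robot.hand_in()
```

```text
12.534677947671995 [0.5991 0.0242 0.1398] 0.0308552708294608 16.6417
the job is handed in; nothing more can be done
```

I lifted the farther gun, the one in the smaller stand, and pressed its coupler onto the nipple until it snapped home. I then kept pushing and handed the job in at 16.6 s, still gripping at a commanded 50 N and pressing.

- **Snap:** the axial force rose to about 12.5 N against the catches, then fell to about 3 N as the coupler ran on. The picture then showed its mouth just above the collar.
- **Home:** by force and position, the spring began to compress again about 13 mm deeper than where the lip first met the catches. That matches a fully home coupler.
- **Spring:** the last steady axial force was 12.5 N. That puts the squeeze at about 10 of 12 mm, and TCP travel past home gives 9.8 mm. The coupler stayed still in the pictures while the barrel closed onto it.
- **Grip:** the grip width stayed at 31 mm, so the barrel was still held.

**Checks that disagreed:**
- The snap took about 12.5 N rather than the 10 N given. It came only after I shifted the target about 1 mm sideways and pushed a little further.
- The two cameras differed by about 2–4 mm on positions, so I aligned the gun to the nipple by comparing them in the scene view.
- A side force of about 2 N remains, so the gun may be slightly off the nipple's axis.

I moved nothing near the jar, bottle or mortar, but I did not check them in a final picture.

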